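Sort the cans and put away the paddle

ROBOT

A 6-joint arm with a two-finger parallel gripper is mounted at the origin on the work surface. World frame = base frame: x ahead of the robot, y to its left, z up, the work surface at z = 0. Lengths are in m, angles in rad, forces in N, time in s.
With the tool pointing down it reaches from about 0.35 to 0.775 m from the base axis. Payload 7.3 kg.
Tool frame: the origin (TCP) lies at the very end of the fingers, on their centre line; the grasp point (between the pads) lies 19 mm behind it; y points along the fingers, z is the direction in which the jaws open and shut, and the axes are right-handed (so a half turn about y gives the same grasp; the last joint's range is limited). The gripper opens to 92 mm and grips with 3 to 60 N. Pads are 19 mm wide; open, the fingers measure 130 mm over their backs; the gripper's body (75 mm by 190 mm) begins 47 mm behind the grasp point.
Start: joints at [1.064, 0.342, 1.524, -0, 1.275, -0.146], TCP at [0.185, 0.491, 0.227] pointing down, gripper open.
Joint ranges: [-2.53, 2.53], [-0.77, 2.02], [0.04, 2.7], [-1, 4.14], [0.28, 2.66], [-3.11, 3.11]. Speed limits (rad/s): [2.57, 2.57, 3.14, 3.14, 3.14, 3.14].

INTERFACE

Orientations are given as a 3x3 rotation matrix whose columns are the frame's x, y, z axes.
In Python, from station import arm gives the robot as it stands. The module is installed in compiled form; this text tells all that it offers.
- The arm moves only by the tool jog_arm, never from a script. Its argument "deltas" is text: rows parted by semicolons, each of 4 numbers parted by spaces: the shift along the tool's x, y, z in mm, then the turn about the tool's y in rad. A call has 1 to 20 rows; each row shifts and turns the commanded pose from where the row before left it, along the tool's axes as they then stand; what a row does not reach is not made up. A row lasts 1/8 s, in which the tool goes at most 62.5 mm and 10.7 degrees, less where a joint would pass 70% of its speed; a pose out of reach is approached as far as the arm can. A call is refused whole if a number of a shift passes 62.5 or a number of a turn 0.188, either way. A call with a gripper value outside its range is refused whole. "hand" is the opening, from -1 (shut) to 1 (fully open), set as the call begins (left out, the last holds). The fingers move at their own pace and stop on an object; the grip force is fixed at half the most. Time passes only in rows, so rows that do not move let the fingers close. It gives the time, the measured TCP pose, the force and the opening at its end, in the units of the state.
- arm.get_obs(): the state, without advancing time (a new reading comes with each control period).
- arm.camera(name): name is "scene" or "top" or "wrist"; returns (picture, depth): 420x560x3 uint8, blue, green, red; 420x560 float32, m along the optical axis (not along the pixel's ray), 0 where there is no reading.
- arm.get_calibration(name): a dict with "fx", "fy", "cx", "cy" (pixels), "view" (4x4, takes a point from world to camera coordinates). Camera axes: x right, y up, looking along -z (the intrinsics and any distortion apply to the point x, -y, -z); pixel columns grow to the right and rows downward; lengths in m; the calibration is good to about 2 mm. The wrist camera is an equidistant fisheye: a pixel r from the principal point sees the ray r / f radians off the axis. A picture is of the moment at which its call begins: read the wrist's pose just before it. get_calibration takes no time and is no camera call; for the wrist camera it gives the pose at the moment of the call.
- arm.sign_off(): hands the job in, once; it reports no verdict.
Trained networks look in the newest picture that a camera, given by its name, has taken for a name from the list of things; names that differ only in an ending like _2 or _b are one class to them, and where a whole thing is asked for, a point or a joint stands for the part that bears it (a point fixed in the world has none). Each returns a list of dicts, best first, with "p" (0 to 1); they miss things now and then, are a little off and sometimes report something else, mostly with a low value. They report only what shows in the picture. A call takes as long as a camera call. They do not tell look-alikes from the thing itself.
- arm.find_in(label, camera): "bbox" ([left, top, right, bottom] in pixels, round what is visible of it).
- arm.trace(label, camera): "pixels" (420x560 bool, what is visible of it) and "bbox" ([left, top, right, bottom] in pixels, round what is visible of it).
The state is a dict: "time_s": time; "joint_positions": joint angles; "dq": joint speeds; "joint_torque": joint torques, N m; "position": TCP position; "orientation": TCP orientation; "force": force on the tool from outside, world axes, zero at the start; "moment": the same for the moment, N m; "opening": opening from 0.0 (shut) to 1.0 (fully open).
Only numpy, scipy, OpenCV 4.12 (cv2) and the standard library are available. Lean on these libraries where they do the work, as an engineer would, in place of code of your own. Each camera call takes 0.05 s, during which the arm holds its last target. There are 200 camera calls.

TASK

Tidy the can bench: stand the blue can in the blue holder and the yellow can in the yellow holder, both upright, and lay the paddle flat on the painted outline on the white board, blade on blade and handle on handle. Lay the crushed green can flat on a free part of the rubber mat, wholly on the mat and clear of the two crushed cans there, which must stay where they are. Let go of everything at the end.

Things in the scene. Friction and masses are not known exactly. Their poses are not given: they have to be found in the camera images.
- can_blue: Tall slim empty drinks can, blue with a white band, its rim and shoulder in the same colour and a small bare metal disc in the middle of its top, standing upright on the bench: 53 mm diameter, 134 mm high, about 16 g, stiff enough to grip. Origin at the centre of its underside, z up along the can.
- can_yellow: Short empty drinks can, yellow with a white band, its rim and shoulder in the same colour and a small bare metal disc in the middle of its top, standing upright on the bench: 53 mm diameter, 88 mm high, about 16 g, stiff enough to grip. Origin at the centre of its underside, z up along the can.
- can_flat: The green can, crushed flat endwise into a puck of 56 mm diameter and 20 mm height with a small bare metal disc in the middle of its top, lying flat on the bench, about 16 g. Origin at the centre of its underside, z up.
- paddle: Wooden paddle lying flat on the bench, 180 mm long and 14 mm thick all over, about 80 g: a pale blade 70 mm long and 56 mm wide, and a darker handle 110 mm long and 24 mm wide. Origin on the underside at the centre of the blade; x points along the paddle away from the handle, z up. The handle runs from x = -35 mm to x = -145 mm; the paddle balances at about x = -36 mm, where blade and handle meet.
- holder_blue: Blue shallow round cup fixed to the bench, the holder for the blue can: 86 mm outer and 76 mm inner diameter, rim 14 mm above the bench, inner floor 4 mm above the bench. Origin at the centre of its underside, on the bench.
- holder_yellow: Yellow shallow round cup fixed to the bench, the holder for the yellow can: 86 mm outer and 76 mm inner diameter, rim 14 mm above the bench, inner floor 4 mm above the bench. Origin at the centre of its underside, on the bench.
- mat: Dark rubber mat fixed to the bench, 190 mm (its x) by 150 mm (its y), 4 mm thick, the place for crushed cans. Two crushed cans already lie on it, anywhere along its length, one in each half of its width. Origin at the centre of its underside, on the bench, z up.
- flat_orange: Orange crushed can already on the mat, a loose puck of 56 mm diameter and 20 mm height, about 16 g; it stays where it is. Origin at the centre of its underside, z up.
- flat_white: White crushed can already on the mat, a loose puck of 56 mm diameter and 20 mm height, about 16 g; it stays where it is. Origin at the centre of its underside, z up.
- board: White board fixed to the bench, 220 mm (its x) by 96 mm (its y), 4 mm thick, with a green painted outline of the paddle that is 10 mm larger than the paddle all round. Origin at the centre of the board's underside, on the bench, z up. The outline's blade lies towards +x, centred at x = +55 mm, y = 0; its handle runs along the board's x axis towards -x.
There are look-alikes about, which are no part of the job. There is more than one size of the holder_yellow; the one meant has the size given above.

How it is judged:
By the outcome, as a careful person would: the job done as asked, in the order asked, and still so for the second after the job is handed in, with the robot touching nothing.
It also fails if it takes over 120 s, if anything falls off the work surface, if the arm or the gripper's body presses on something with over 40 N, if the wrist force passes 120 N, or if a joint passes its speed limit or range.

## Working session

There is one attempt and no reset: what is moved stays moved. The work goes in short steps, Python scripts to look and compute and a tool call to move; the robot and the scene stay as the last step left them, time stands still between calls to the robot, and variables do not carry over. Pictures are saved under pics/ and viewed, about 12 in all and at most 16, crops included, and the job is handed in when it is done.

Besides the shell and the picture viewer there is one more tool, called after "Call:" as name(argument=value, ...) on one line, values as JSON. jog_arm: Moves the arm, as the interface text tells. Its arguments: {"type":"object","properties":{"deltas":{"type":"string"},"hand":{"type":"number"}},"required":["deltas"]}

```bash
mkdir -p pics; cat > h.py <<'E'
import numpy as np, cv2
from station import arm
def cloud(name, depth=None):
    c=arm.get_calibration(name); pic,d=arm.camera(name)
    v,u=np.mgrid[0:420,0:560]
    x=(u-c['cx'])/c['fx']*d; y=(v-c['cy'])/c['fy']*d
    P=np.stack([x,-y,-d,np.ones_like(d)],-1)@np.linalg.inv(c['view']).T
    P=P[...,:3]; P[d==0]=np.nan
    return pic,P
E
python3 - <<'E'
from h import *
o=arm.get_obs(); print(o['time_s'],o['position'],o['orientation'],o['opening'])
for n in ['top','scene']:
    p,P=cloud(n); cv2.imwrite(f'pics/{n}0.png',p); np.save(n+'0.npy',P); print(n,arm.get_calibration(n))
    for l in "can_blue can_yellow can_flat paddle holder_blue holder_yellow mat flat_orange flat_white board".split():
        for r in arm.trace(l,n):
            m=r['pixels']; q=P[m]; q=q[~np.isnan(q[:,0])]
            if r['p']>.2 and len(q): print(l,round(r['p'],2),np.round(r['bbox']).astype(int),np.round(np.median(q,0),3),np.round(np.percentile(q,[2,98],axis=0),3).tolist())
E
```

```text
0.0 [0.18510251 0.49083364 0.2260358 ] [[ 9.35617141e-01 -7.50423349e-04  3.53015583e-01]
 [-3.53016315e-01 -1.37747095e-03  9.35616152e-01]
 [-2.15839494e-04 -9.99998770e-01 -1.55369712e-03]] 1.002369140921764
top {'fx': 490.86324311868054, 'fy': 490.86324311868054, 'cx': 278.72285987471406, 'cy': 202.36395823410243, 'view': array([[-1.02586527e-02, -9.99945990e-01,  1.66636250e-03,
        -1.02277985e-03],
       [ 9.98780275e-01, -1.01661740e-02,  4.83178204e-02,
        -4.97606886e-01],
       [-4.82982702e-02,  2.16000573e-03,  9.98830622e-01,
        -1.50510730e+00],
       [ 0.00000000e+00,  0.00000000e+00,  0.00000000e+00,
         1.00000000e+00]])}
can_blue 0.88 [114 188 149 207] [0.512 0.424 0.125] [[0.489, 0.409, 0.002], [0.538, 0.463, 0.137]]
can_yellow 0.56 [270 167 280 185] [0.569 0.004 0.084] [[0.547, -0.017, 0.056], [0.594, 0.028, 0.092]]
can_flat 0.5 [405 192 424 210] [ 0.5   -0.426  0.019] [[0.476, -0.451, 0.011], [0.522, -0.403, 0.026]]
paddle 0.72 [255  95 273 154] [0.713 0.033 0.013] [[0.657, 0.013, 0.004], [0.826, 0.066, 0.02]]
paddle 0.22 [235 205 263 232] 
[... 1683 characters left out ...]
low 0.64 [234 142 275 173] [ 0.32  -0.151  0.006] [[0.269, -0.2, -0.001], [0.377, -0.098, 0.019]]
holder_yellow 0.59 [285 162 307 180] [ 0.341 -0.026  0.003] [[0.315, -0.053, -0.002], [0.372, 0.001, 0.011]]
mat 0.94 [360 207 435 274] [0.53  0.249 0.003] [[0.429, 0.178, -0.0], [0.614, 0.322, 0.007]]
flat_orange 0.75 [407 240 430 260] [0.571 0.294 0.022] [[0.542, 0.271, 0.007], [0.589, 0.32, 0.026]]
flat_white 0.8 [367 218 389 236] [0.512 0.202 0.021] [[0.482, 0.176, 0.003], [0.53, 0.227, 0.026]]
flat_white 0.66 [262 266 312 335] [0.723 0.033 0.013] [[0.661, 0.012, 0.002], [0.832, 0.067, 0.016]]
board 0.85 [151 180 214 248] [ 0.563 -0.261  0.003] [[0.448, -0.309, -0.0], [0.658, -0.214, 0.007]]
```

```bash
python3 - <<'E'
import cv2
p=cv2.imread('pics/top0.png')
cv2.imwrite('pics/top0c.png',cv2.resize(p[80:290,100:440],(800,494),interpolation=cv2.INTER_CUBIC))
E
```

```text
(no output)
```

View pics/top0c.png

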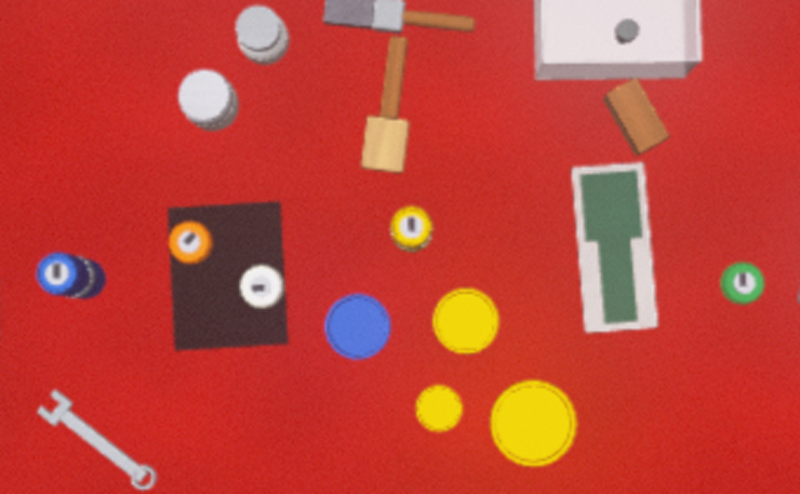

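View pics/scene0.png

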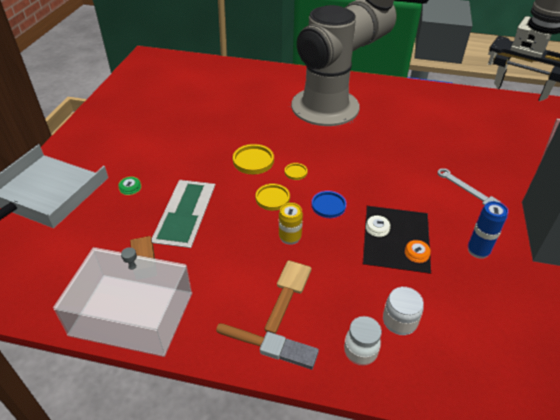

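Top crop: blue can at (57,273), yellow can (411,226), green puck (742,283), paddle with its blade toward the robot (385,145), board (615,247) with its blade end away from the robot. The 86 mm yellow holder is the middle one, at (466,320). The scene view agrees, and shows a grey panel beyond the blue can and a tray beyond the green one. Next I'll measure these exactly.

```bash
python3 - <<'E'
from h import *
p=cv2.imread('pics/top0.png'); T=np.load('top0.npy'); S=np.load('scene0.npy')
ps=cv2.imread('pics/scene0.png')
def near(P,x,y,r,z0,z1):
    return np.nan_to_num((np.hypot(P[...,0]-x,P[...,1]-y)<r)&(P[...,2]>z0)&(P[...,2]<z1)).astype(bool)
def circ(n,x,y,r,z0,z1):
    for nm,P in (('top',T),('scene',S)):
        q=P[near(P,x,y,r,z0,z1)][:,:2]
        if len(q)<5: print(n,nm,len(q)); continue
        c=(np.percentile(q,2,axis=0)+np.percentile(q,98,axis=0))/2
        print(n,nm,len(q),'mean',q.mean(0).round(4),'mid',c.round(4),'span',np.ptp(q,axis=0).round(3))
circ('blue',.512,.43,.06,.125,.145)
circ('yellow',.57,.004,.05,.078,.1)
circ('green',.5,-.426,.045,.012,.035)
circ('orange',.56,.296,.045,.016,.035)
circ('white',.503,.204,.045,.016,.035)
# colour blobs at bench level for flat things, via HSV
def rect(n,mask,P):
    q=P[mask&~np.isnan(P[...,0])][:,:2].astype(np.float32)
    c,s,a=cv2.minAreaRect(q); print(n,len(q),'c',np.round(c,4),'s',np.round(s,3),'a',round(a,2),'mean',q.mean(0).round(4))
    return q
for nm,P,im in (('top',T,p),('scene',S,ps)):
    h=cv2.cvtColor(im,cv2.COLOR_BGR2HSV); H,Sa,V=h[...,0],h[...,1],h[...,2]
    R=lambda x0,x1,y0,y1: np.nan_to_num((P[...,0]>x0)&(P[...,0]<x1)&(P[...,1]>y0)&(P[...,1]<y1)&(P[...,2]<.035)).astype(bool)
    rect(nm+' hblue',R(.39,.51,.02,.14)&(H>100)&(H<130)&(Sa>80),P)
    rect(nm+' hyel',R(.4,.51,-.12,-.01)&(H>20)&(H<35)&(Sa>80),P)
    rect(nm+' mat',R(.4,.66,.15,.35)&~(((H<8)|(H>172))&(Sa>120)&(V>100)),P)
    rect(nm+' board',R(.42,.68,-.33,-.19)&~(((H<8)|(H>172))&(Sa>120)),P)
    g=R(.42,.68,-.33,-.19)&(H>40)&(H<90)&(Sa>50)
    q=rect(nm+' outline',g,P)
    pad=R(.62,.84,0,.09)&~(((H<5)|(H>174))&(Sa>150)); rect(nm+' paddle',pad,P)
    bl=pad&(Sa<130)&(V>150); rect(nm+' blade',bl,P); rect(nm+' handle',pad&~cv2.dilate(bl.astype(np.uint8),np.ones((3,3))).astype(bool),P)
# tall things
for (a,b,c,d,n) in ((.3,.85,.47,.9,'left panel'),(.3,.85,-.9,-.46,'tray'),(.6,.9,.15,.4,'jars'),(.6,1,-.45,-.1,'bin')):
    for P in (T,S):
        m=np.nan_to_num((P[...,0]>a)&(P[...,0]<b)&(P[...,1]>c)&(P[...,1]<d)&(P[...,2]>.03)).astype(bool)
        if m.sum(): print(n,m.sum(),np.percentile(P[m],[1,99],axis=0).round(3).tolist())
cv2.imwrite('pics/top_full.png',p)
E
```

```text
blue top 230 mean [0.514  0.4352] mid [0.5142 0.4357] span [0.048 0.051]
blue scene 364 mean [0.5183 0.4343] mid [0.5177 0.4342] span [0.049 0.049]
yellow top 222 mean [0.5714 0.0063] mid [0.571  0.0058] span [0.051 0.048]
yellow scene 334 mean [0.5761 0.006 ] mid [0.5746 0.0064] span [0.051 0.048]
green top 242 mean [ 0.5    -0.4264] mid [ 0.5003 -0.4268] span [0.05  0.056]
green scene 256 mean [ 0.5054 -0.4267] mid [ 0.5035 -0.4276] span [0.052 0.054]
orange top 238 mean [0.5606 0.2967] mid [0.561  0.2965] span [0.053 0.053]
orange scene 364 mean [0.5658 0.2962] mid [0.564  0.2965] span [0.052 0.054]
white top 235 mean [0.5019 0.2037] mid [0.5033 0.2042] span [0.053 0.053]
white scene 313 mean [0.5071 0.2028] mid [0.5058 0.203 ] span [0.054 0.053]
top hblue 567 c [0.4502 0.0784] s [0.081 0.081] a 44.98 mean [0.4493 0.0788]
top hyel 578 c [ 0.4547 -0.0637] s [0.081 0.081] a 43.59 mean [ 0.4548 -0.0637]
top mat 2790 c [0.5185 0.2501] s [0.186 0.148] a 3.02 mean [0.5178 0.2493]
top board 2254 c [ 0.5587 -0.2625] s [0.238 0.102] a 3.27 mean [ 0.5509 -0.2626]
top outline 952 c [ 0.5509 
[... 691 characters left out ...]
614]
scene paddle 1783 c [0.7344 0.045 ] s [0.21 0.09] a 0.1 mean [0.7177 0.0367]
scene blade 659 c [0.7459 0.0369] s [0.059 0.181] a 86.56 mean [0.695  0.0408]
scene handle 1014 c [0.7344 0.045 ] s [0.21 0.09] a 0.1 mean [0.735  0.0336]
left panel 7419 [[0.303, 0.552, 0.038], [0.518, 0.721, 0.248]]
left panel 2953 [[0.323, 0.551, 0.032], [0.523, 0.588, 0.226]]
tray 757 [[0.44, -0.754, 0.03], [0.771, -0.507, 0.057]]
tray 842 [[0.441, -0.742, 0.03], [0.695, -0.505, 0.046]]
jars 851 [[0.712, 0.17, 0.032], [0.853, 0.298, 0.08]]
jars 2410 [[0.72, 0.17, 0.031], [0.862, 0.299, 0.077]]
bin 4193 [[0.688, -0.357, 0.031], [0.923, -0.16, 0.137]]
bin 9921 [[0.696, -0.358, 0.032], [0.928, -0.161, 0.137]]
```

View pics/top0.png

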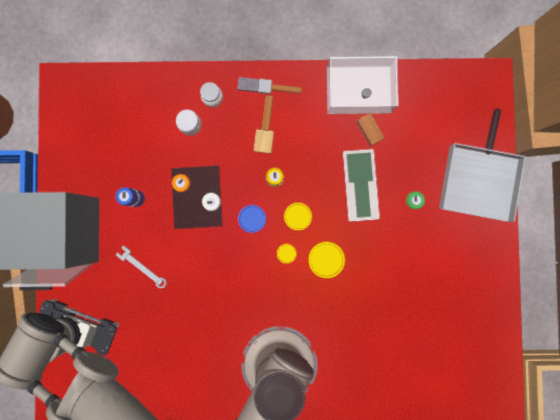

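Full top view: the grey box is at y>0.55, x 0.30–0.52, up to 0.25 m high, and the tray is at y<-0.5. I'll grip the blue can with the jaws along world x to stay clear of the box. First I turn by +1.21 rad.

Call:
jog_arm(deltas="0 0 0 0.173;0 0 0 0.173;0 0 0 0.173;0 0 0 0.173;0 0 0 0.173;0 0 0 0.173;0 0 0 0.173;0 0 0 0", hand=1)

```text
time_s: 2.1
position: [0.1853, 0.4912, 0.2267]
orientation: [[0.001, 0.0, 1.0], [-1.0, 0.0, 0.001], [-0.0, -1.0, 0.0]]
force: [-0.6, -0.9, -0.7]
opening: 1.0
```

```bash
cat >> h.py <<'E'
def to(x,y,z,yaw=None):
    "shift in tool axes (mm) to a world point; yaw = angle of the jaw axis in world"
    o=arm.get_obs(); R=np.array(o['orientation']); d=R.T@(np.array([x,y,z])-o['position'])*1000
    cur=np.arctan2(R[1,2],R[0,2]); s='' if yaw is None else ' turn %.3f'%(-((yaw-cur+np.pi/2)%np.pi-np.pi/2))
    print('shift',d.round(1),'yaw %.3f'%cur,s,'| pos',np.round(o['position'],4),'t',round(o['time_s'],2),'F',np.round(o['force'],1),'open',round(o['opening'],3),'q',np.round(o['joint_positions'],2))
E
python3 -c "
from h import *
to(.516,.435,.226,0)"
```

```text
shift [ 56.4   0.7 330.6] yaw 0.001  turn 0.001 | pos [0.1853 0.4912 0.2267] t 2.1 F [-0.6 -0.9 -0.7] open 1.0 q [1.06 0.34 1.52 0.   1.28 1.06]
```

Call:
jog_arm(deltas="40 0 20 0;36 0 21 0;-2 0 29 0;-2 0 29 0;-2 0 29 0;-2 0 29 0;-2 0 29 0;-2 0 29 0;-2 0 29 0;-2 0 29 0;-2 0 29 0;-2 0 29 0;0 0 0 0;0 0 0 0")

```text
time_s: 3.85
position: [0.5157, 0.4349, 0.2264]
orientation: [[0.001, -0.001, 1.0], [-1.0, -0.0, 0.001], [0.0, -1.0, -0.001]]
force: [-0.7, -0.4, -0.2]
opening: 1.002
```

```bash
python3 -c "
from h import *
to(.516,.435,.100,0)
c=arm.camera('wrist')[0]; cv2.imwrite('pics/w1.png',c)"
```

```text
shift [ -0.2 126.4   0.4] yaw 0.001  turn 0.001 | pos [0.5157 0.4349 0.2264] t 3.85 F [-0.7 -0.4 -0.2] open 1.002 q [0.59 0.63 1.05 0.   1.46 0.59]
```

View pics/w1.png

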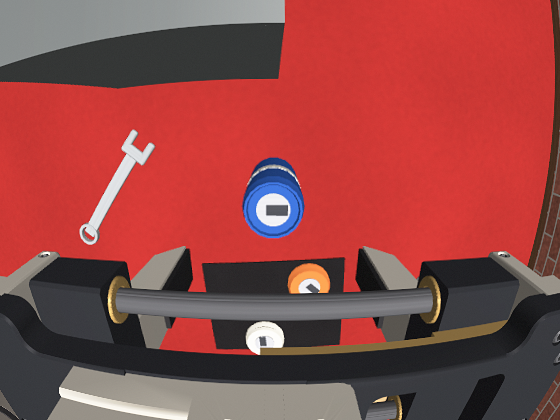

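The wrist view shows the blue can at (274,207), centred between the fingers in the jaw direction. I'll go down and grip.

Call:
jog_arm(deltas="0 30 0 0;0 30 0 0;0 26 0 0;0 20 0 0;0 10 0 0;0 10 0 0;0 0 0 0;0 0 0 0")

```text
time_s: 4.9
position: [0.5166, 0.4352, 0.1016]
orientation: [[-0.001, 0.001, 1.0], [-1.0, 0.001, -0.001], [-0.001, -1.0, 0.001]]
force: [-0.2, 0.8, 0.1]
opening: 0.999
```

Call:
jog_arm(deltas="0 0 0 0;0 0 0 0;0 0 0 0;0 0 0 0;0 0 0 0;0 0 0 0;0 0 0 0;0 0 0 0", hand=-1)

```text
time_s: 5.9
position: [0.5163, 0.4349, 0.1007]
orientation: [[-0.001, 0.0, 1.0], [-1.0, 0.0, -0.001], [-0.0, -1.0, 0.0]]
force: [-0.5, -0.2, -0.4]
opening: 0.572
```

Call:
jog_arm(deltas="0 -15 0 0;0 -25 0 0;0 -25 0 0;0 -15 0 0;0 0 0 0")

```text
time_s: 6.52
position: [0.5168, 0.4353, 0.1825]
orientation: [[-0.001, 0.003, 1.0], [-1.0, 0.002, -0.001], [-0.002, -1.0, 0.003]]
force: [0.2, -0.3, -0.4]
opening: 0.573
```

```bash
python3 -c "
from h import *
to(.451,.0785,.106,0)
p,P=cloud('scene'); cv2.imwrite('pics/s1.png',p)
for r in arm.trace('can_blue','scene')[:1]: print(r['p'],r['bbox'],np.nanpercentile(P[r['pixels']],[2,98],axis=0).round(3))
"
```

```text
shift [357.   75.7 -65.6] yaw -0.001  turn -0.001 | pos [0.5168 0.4353 0.1825] t 6.53 F [ 0.2 -0.3 -0.4] open 0.573 q [0.59 0.66 1.12 0.   1.36 0.59]
0.96 [479.6, 179.3, 514.4, 231.2] [[0.517 0.409 0.088]
 [0.545 0.456 0.208]]
```

Call:
jog_arm(deltas="15 0 -3 0;30 0 -6 0;30 0 -6 0;30 0 -6 0;30 0 -6 0;30 0 -6 0;30 0 -6 0;30 0 -6 0;30 0 -6 0;30 0 -6 0;30 0 -6 0;30 0 -3 0;12 0 0 0;0 0 0 0;0 0 0 0")

```text
time_s: 8.5
position: [0.4499, 0.0787, 0.1805]
orientation: [[-0.001, -0.0, 1.0], [-1.0, 0.0, -0.001], [-0.0, -1.0, -0.0]]
force: [-0.3, -0.2, -0.5]
opening: 0.573
```

```bash
python3 -c "
from h import *
to(.451,.0785,.106,0)"
```

```text
shift [ 0.2 74.5  1.1] yaw -0.001  turn -0.001 | pos [0.4499 0.0787 0.1805] t 8.5 F [-0.3 -0.2 -0.5] open 0.573 q [0.   0.27 1.77 0.   1.1  0.01]
```

Call:
jog_arm(deltas="0 20 1 0;0 20 0 0;0 16 0 0;0 8 0 0;0 6 0 0;0 4 0 0;0 2 0 0;0 0 0 0;0 0 0 0")

```text
time_s: 9.62
position: [0.4511, 0.0779, 0.1049]
orientation: [[-0.001, 0.0, 1.0], [-1.0, 0.0, -0.001], [-0.0, -1.0, 0.0]]
force: [0.3, -0.5, -0.2]
opening: 0.573
```

Call:
jog_arm(deltas="0 0 0 0;0 0 0 0;0 0 0 0;0 0 0 0", hand=0.7)

```text
time_s: 10.12
position: [0.451, 0.0779, 0.1048]
orientation: [[-0.001, 0.0, 1.0], [-1.0, 0.0, -0.001], [-0.0, -1.0, 0.0]]
force: [-0.4, 0.5, 0.0]
opening: 0.848
```

Call:
jog_arm(deltas="0 -10 0 0;0 -20 0 0;0 -30 0 0;0 -30 0 0;0 -20 0 0;0 0 0 0", hand=1)

```text
time_s: 10.88
position: [0.4518, 0.078, 0.2165]
orientation: [[-0.001, 0.004, 1.0], [-1.0, 0.0, -0.001], [-0.0, -1.0, 0.004]]
force: [-0.2, -0.2, -0.0]
opening: 1.002
```

```bash
python3 -c "
from h import *
to(.573,.006,.215,0)
p,P=cloud('scene'); cv2.imwrite('pics/s2.png',p[130:290,200:440])
for l in ('can_blue','can_yellow'):
  for r in arm.trace(l,'scene')[:1]: print(r['p'],r['bbox'],np.nanpercentile(P[r['pixels']],[2,98],axis=0).round(3).tolist())
"
```

```text
shift [ 71.9   2.  121.3] yaw -0.001  turn -0.001 | pos [0.4518 0.078  0.2165] t 10.88 F [-0.2 -0.2 -0. ] open 1.002 q [0.   0.23 1.72 0.   1.19 0.  ]
0.95 [322.2, 156.4, 344.0, 209.9] [[0.432, 0.055, 0.012], [0.479, 0.103, 0.137]]
0.72 [279.1, 204.6, 304.1, 245.7] [[0.505, -0.028, 0.0], [0.601, 0.031, 0.088]]
```

View pics/s2.png

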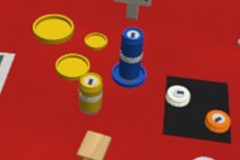

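The blue can stands upright in its holder at crop (131,50). Next is the yellow can, with the jaws turned 0.4 rad so the gripper body stays clear of the blue can.

Call:
jog_arm(deltas="12 0 20 0;15 0 25 0;15 0 25 0;15 0 25 0;15 0 26 0;0 0 0 -0.134;0 0 0 -0.134;0 0 0 -0.133;0 0 0 0;0 0 0 0")

```text
time_s: 12.28
position: [0.5716, 0.0059, 0.214]
orientation: [[0.387, -0.001, 0.922], [-0.922, 0.0, 0.387], [-0.001, -1.0, -0.001]]
force: [0.2, 0.1, -0.8]
opening: 0.998
```

```bash
python3 -c "
from h import *
to(.573,.006,.053,.4)"
```

```text
shift [  0.5 161.    1.5] yaw 0.397  turn -0.003 | pos [0.5716 0.0059 0.214 ] t 12.28 F [ 0.2  0.1 -0.8] open 0.998 q [-0.12  0.44  1.41  0.    1.29 -0.52]
```

Call:
jog_arm(deltas="0 30 1 0;0 30 0 0;0 30 0 0;0 30 0 0;0 20 0 0;0 12 0 0;0 9 0 0;0 0 0 0;0 0 0 0")

```text
time_s: 13.4
position: [0.5733, 0.0062, 0.0544]
orientation: [[0.389, 0.001, 0.921], [-0.921, -0.0, 0.389], [0.001, -1.0, 0.001]]
force: [0.1, 0.8, 0.3]
opening: 1.0
```

Call:
jog_arm(deltas="0 0 0 0;0 0 0 0;0 0 0 0;0 0 0 0;0 0 0 0;0 0 0 0;0 0 0 0;0 0 0 0", hand=-1)

```text
time_s: 14.4
position: [0.5728, 0.0062, 0.0537]
orientation: [[0.389, 0.0, 0.921], [-0.921, 0.0, 0.389], [-0.0, -1.0, 0.0]]
force: [-0.5, 0.4, 0.3]
opening: 0.574
```

```bash
python3 -c "
from h import *
to(.455,-.0635,.057,.4)"
```

```text
shift [  18.4   -3.3 -135.6] yaw 0.400  turn -0.000 | pos [0.5728 0.0062 0.0537] t 14.4 F [-0.5  0.4  0.3] open 0.574 q [-0.12  0.61  1.6   0.    0.93 -0.52]
```

Call:
jog_arm(deltas="0 -20 0 0;0 -25 0 0;0 -25 0 0;3 0 -20 0;4 0 -25 0;4 0 -25 0;4 0 -25 0;3 0 -25 0;0 0 -16 0;0 0 0 0;0 0 0 0")

```text
time_s: 15.78
position: [0.4553, -0.0632, 0.1239]
orientation: [[0.389, 0.001, 0.921], [-0.921, -0.0, 0.389], [0.0, -1.0, 0.001]]
force: [-0.1, 1.1, 0.5]
opening: 0.573
```

```bash
python3 -c "
from h import *
to(.455,-.0635,.058,.4)"
```

```text
shift [ 0.1 65.9 -0.5] yaw 0.400  turn 0.000 | pos [ 0.4553 -0.0632  0.1239] t 15.78 F [-0.1  1.1  0.5] open 0.573 q [-0.31  0.34  1.84  0.    0.95 -0.71]
```

Call:
jog_arm(deltas="0 15 0 0;0 20 0 0;0 15 0 0;0 8 0 0;0 5 0 0;0 3 0 0;0 0 0 0;0 0 0 0")

```text
time_s: 16.77
position: [0.4547, -0.0634, 0.058]
orientation: [[0.389, 0.001, 0.921], [-0.921, -0.0, 0.389], [0.0, -1.0, 0.001]]
force: [-0.2, 0.0, -0.3]
opening: 0.574
```

Call:
jog_arm(deltas="0 0 0 0;0 0 0 0;0 0 0 0;0 0 0 0", hand=0.7)

```text
time_s: 17.27
position: [0.4545, -0.0633, 0.0577]
orientation: [[0.389, 0.0, 0.921], [-0.921, 0.0, 0.389], [-0.0, -1.0, 0.0]]
force: [-0.0, -0.9, -0.1]
opening: 0.847
```

Call:
jog_arm(deltas="0 -10 0 0;0 -20 0 0;0 -30 0 0;0 -30 0 0;0 -30 0 0;0 -20 0 0;0 0 0 0", hand=1)

```text
time_s: 18.15
position: [0.4553, -0.0635, 0.1995]
orientation: [[0.389, 0.004, 0.921], [-0.921, -0.001, 0.389], [0.003, -1.0, 0.003]]
force: [0.2, 0.3, 0.2]
opening: 1.001
```

```bash
python3 -c "
from h import *
p,P=cloud('scene'); cv2.imwrite('pics/s3.png',cv2.resize(p[110:350,200:440],None,fx=2,fy=2))
for l in ('can_blue','can_yellow'):
  for r in arm.trace(l,'scene')[:1]: print(r['p'],r['bbox'],np.nanpercentile(P[r['pixels']],[2,98],axis=0).round(3).tolist())
# paddle grasp, a point 44 mm from blade centre along the handle
b=np.array([.691,.0405]); h=np.array([.784,.0276]); u=(h-b)/np.linalg.norm(h-b); g=b+.044*u; print(g,np.arctan2(u[1],u[0]))
to(g[0],g[1],.2,np.arctan2(u[0],-u[1]))
"
```

```text
0.96 [319.6, 158.1, 343.6, 209.0] [[0.427, 0.055, 0.006], [0.479, 0.104, 0.137]]
0.74 [262.6, 167.6, 285.8, 203.6] [[0.435, -0.087, 0.009], [0.484, -0.038, 0.092]]
[0.73458272 0.03445465] -0.137830199483507
shift [ 19.4  -3.3 296.5] yaw 0.400  turn -1.033 | pos [ 0.4539 -0.0631  0.197 ] t 18.3 F [0.3 0.2 0.3] open 1.003 q [-0.31  0.25  1.74  0.    1.15 -0.71]
```

View pics/s3.png

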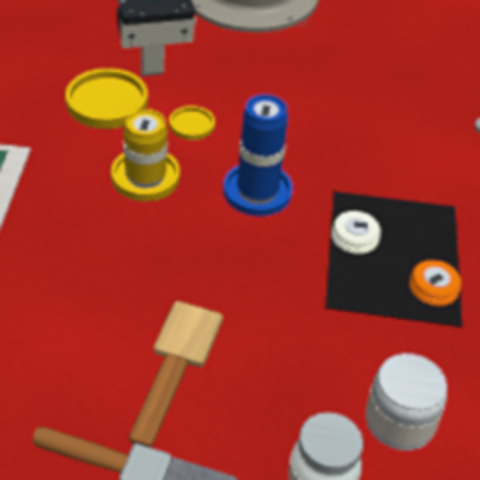

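Both cans stand upright in their holders: yellow at (145,150), blue at (262,150). Now the paddle, gripping its handle 52 mm behind the blade centre.

Call:
jog_arm(deltas="2 0 20 0;2 0 30 0;2 0 30 0;2 0 30 0;2 0 30 0;2 0 30 0;2 0 30 0;2 0 30 0;3 0 30 0;3 0 30 0;2 0 13 0;0 0 0 -0.172;0 0 0 -0.172;0 0 0 -0.172;0 0 0 -0.172;0 0 0 -0.172;0 0 0 -0.173;0 0 0 0;0 0 0 0")

```text
time_s: 20.68
position: [0.7427, 0.0326, 0.1967]
orientation: [[0.99, -0.001, 0.141], [-0.141, 0.0, 0.99], [-0.001, -1.0, -0.0]]
force: [0.6, 0.4, -0.1]
opening: 1.001
```

```bash
python3 -c "
from h import *
to(.7425,.0335,.005,1.433)
c=arm.camera('wrist')[0]; cv2.imwrite('pics/w2.png',c)"
```

```text
shift [ -0.  191.7   0.9] yaw 1.430  turn -0.003 | pos [0.7427 0.0326 0.1967] t 20.68 F [ 0.6  0.4 -0.1] open 1.001 q [-0.06  0.8   0.81  0.    1.53 -1.49]
```

View pics/w2.png

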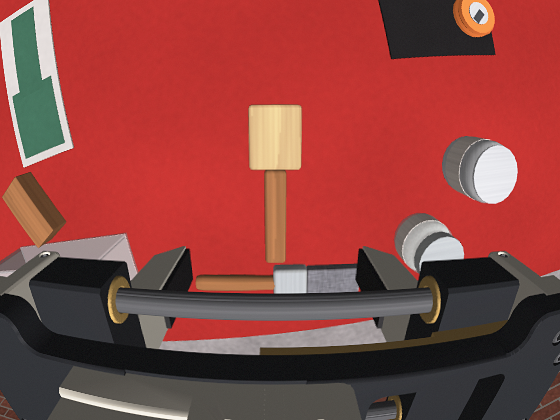

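The paddle's handle at (275,215) lines up with the jaw centre and is square to it. Descending.

Call:
jog_arm(deltas="0 30 1 0;0 40 0 0;0 40 0 0;0 35 0 0;0 25 0 0;0 12 0 0;0 6 0 0;0 4 0 0;0 0 0 0;0 0 0 0")

```text
time_s: 21.98
position: [0.7435, 0.0336, 0.0066]
orientation: [[0.991, 0.001, 0.137], [-0.137, 0.0, 0.991], [0.001, -1.0, 0.0]]
force: [0.6, -0.1, 0.0]
opening: 0.999
```

Call:
jog_arm(deltas="0 0 0 0;0 0 0 0;0 0 0 0;0 0 0 0;0 0 0 0;0 0 0 0;0 0 0 0;0 0 0 0;0 0 0 0;0 0 0 0", hand=-1)

```text
time_s: 23.22
position: [0.7431, 0.0336, 0.0057]
orientation: [[0.991, 0.0, 0.137], [-0.137, 0.0, 0.991], [0.0, -1.0, 0.0]]
force: [0.1, 0.1, 0.0]
opening: 0.253
```

Call:
jog_arm(deltas="0 -10 0 0;0 -20 0 0;0 -30 0 0;0 -40 0 0;0 -40 0 0;0 -40 0 0;0 0 0 0;0 0 0 0")

```text
time_s: 24.22
position: [0.7427, 0.0336, 0.1858]
orientation: [[0.991, -0.0, 0.137], [-0.137, 0.0, 0.991], [-0.0, -1.0, 0.0]]
force: [-0.9, 0.5, -2.4]
opening: 0.253
```

```bash
python3 -c "
from h import *
to(.5542,-.2621,.15)
"
```

```text
shift [-146.1   35.8 -318.8] yaw 1.433  | pos [0.7427 0.0336 0.1858] t 24.23 F [-0.9  0.5 -2.4] open 0.253 q [-0.06  0.8   0.83  0.    1.51 -1.49]
```

Call:
jog_arm(deltas="-6 0 -14 0;-12 0 -26 0;-14 0 -31 0;-14 0 -31 0;-14 0 -31 0;-14 0 -31 0;-14 0 -31 0;-14 0 -31 0;-14 0 -31 0;-14 0 -31 0;-12 0 -26 0;-4 0 -5 0;0 0 0 0")

```text
time_s: 25.85
position: [0.5543, -0.2618, 0.1849]
orientation: [[0.99, -0.001, 0.138], [-0.138, 0.001, 0.99], [-0.001, -1.0, 0.001]]
force: [0.0, 0.6, -1.2]
opening: 0.26
```

Call:
jog_arm(deltas="0 0 0 0.1;0 0 0 0.17;0 0 0 0.17;0 0 0 0.17;0 0 0 0.17;0 0 0 0.17;0 0 0 0.17;0 0 0 0.17;0 0 0 0.17;0 0 0 0.17;0 0 0 0.17;0 0 0 0.17;0 0 0 0.17;0 0 0 0.17;0 0 0 0.17;0 0 0 0.17;0 0 0 0.17;0 0 0 0.126;0 0 0 0;0 0 0 0")

```text
time_s: 28.35
position: [0.5549, -0.2616, 0.1855]
orientation: [[-0.998, -0.0, 0.061], [-0.061, 0.0, -0.998], [0.0, -1.0, -0.0]]
force: [1.0, -0.2, -1.0]
opening: 0.257
```

```bash
python3 - <<'E'
from h import *
to(.5542,-.2621,.0105,-1.513)
for nm in ('top','scene'):
    p,P=cloud(nm)
    h=cv2.cvtColor(p,cv2.COLOR_BGR2HSV)
    m=np.nan_to_num((P[...,2]>.165)&(P[...,2]<.205)&(P[...,0]>.42)&(P[...,0]<.68)&(P[...,1]>-.34)&(P[...,1]<-.18)).astype(bool)&(h[...,0]>5)&(h[...,0]<30)&(h[...,1]>60)
    q=P[m][:,:2].astype(np.float32)
    if len(q)>5: print(nm,len(q),cv2.minAreaRect(q),q.min(0),q.max(0))
    cv2.imwrite(f'pics/{nm}4.png',p)
a=cv2.imread('pics/top4.png')[100:280,250:450]; b=cv2.imread('pics/scene4.png')[90:270,100:300]
cv2.imwrite('pics/c4.png',cv2.resize(np.hstack([a,b]),None,fx=2,fy=2))
E
```

```text
shift [  0.7 175.    0.6] yaw -1.510  turn 0.003 | pos [ 0.5549 -0.2616  0.1855] t 28.35 F [ 1.  -0.2 -1. ] open 0.257 q [-0.57  0.54  1.33  0.    1.28  0.94]
top 287 ((0.5552141666412354, -0.25389277935028076), (0.17842556536197662, 0.034513674676418304), 6.889512062072754) [ 0.46792886 -0.27897668] [ 0.6446264  -0.22945423]
scene 816 ((0.5611907243728638, -0.26184991002082825), (0.176073357462883, 0.05636657401919365), 2.921116590499878) [ 0.47274044 -0.28884888] [ 0.64964426 -0.22986294]
```

View pics/c4.png

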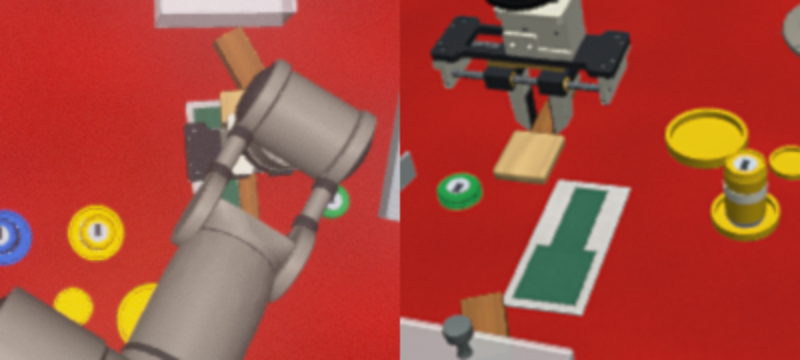

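The paddle is held level with its blade pointing away from the robot, like the outline. It sits about 4 mm too far along +x, so I correct that and lower it.

Call:
jog_arm(deltas="4 20 0 0;1 35 0 0;0 35 0 0;0 35 0 0;0 25 0 0;0 12 0 0;0 7 0 0;0 4 0 0;0 2 0 0;0 0 0 0;0 0 0 0")

```text
time_s: 29.82
position: [0.5499, -0.2628, 0.0111]
orientation: [[-0.998, 0.001, 0.058], [-0.058, -0.0, -0.998], [-0.001, -1.0, 0.0]]
force: [0.2, -1.1, -0.4]
opening: 0.256
```

Call:
jog_arm(deltas="0 0 0 0;0 0 0 0;0 0 0 0;0 0 0 0;0 0 0 0", hand=0)

```text
time_s: 30.45
position: [0.5497, -0.2626, 0.0107]
orientation: [[-0.998, 0.0, 0.058], [-0.058, 0.0, -0.998], [-0.0, -1.0, -0.0]]
force: [-0.1, 0.5, 0.4]
opening: 0.502
```

Call:
jog_arm(deltas="0 -5 0 0;0 -15 0 0;0 -30 0 0;0 -40 0 0;0 -40 0 0;0 -40 0 0;0 0 0 0;0 0 0 0")

```text
time_s: 31.45
position: [0.5494, -0.2624, 0.181]
orientation: [[-0.998, 0.0, 0.058], [-0.058, 0.0, -0.998], [-0.0, -1.0, -0.0]]
force: [-0.3, 0.2, -0.4]
opening: 0.498
```

```bash
python3 -c "
from h import *
to(.502,-.427,.18)"
```

```text
shift [ 56.8   0.9 161.5] yaw -1.513  | pos [ 0.5494 -0.2624  0.181 ] t 31.45 F [-0.3  0.2 -0.4] open 0.498 q [-0.57  0.53  1.35  0.    1.26  0.94]
```

Call:
jog_arm(deltas="8 0 20 0;11 0 31 0;11 0 31 0;11 0 31 0;11 0 31 0;5 0 18 0;0 0 0 -0.168;0 0 0 -0.168;0 0 0 -0.168;0 0 0 -0.168;0 0 0 -0.168;0 0 0 -0.168;0 0 0 -0.168;0 0 0 -0.168;0 0 0 -0.169;0 0 0 0;0 0 0 0", hand=1)

```text
time_s: 33.58
position: [0.502, -0.4277, 0.1803]
orientation: [[-0.003, -0.0, 1.0], [-1.0, 0.001, -0.003], [-0.001, -1.0, -0.0]]
force: [0.9, -0.3, -0.7]
opening: 1.001
```

```bash
python3 - <<'E'
from h import *
to(.502,-.427,.009,0)
for nm in ('top','scene'):
    p,P=cloud(nm)
    h=cv2.cvtColor(p,cv2.COLOR_BGR2HSV)
    m=np.nan_to_num((P[...,2]>.004)&(P[...,2]<.035)&(P[...,0]>.42)&(P[...,0]<.68)&(P[...,1]>-.34)&(P[...,1]<-.18)).astype(bool)&(h[...,0]>5)&(h[...,0]<30)&(h[...,1]>60)
    q=P[m][:,:2].astype(np.float32)
    if len(q)>5: print(nm,len(q),cv2.minAreaRect(q),q.min(0),q.max(0))
    cv2.imwrite(f'pics/{nm}5.png',p)
a=cv2.imread('pics/top5.png')[135:235,330:430]; b=cv2.imread('pics/scene5.png')[160:260,120:220]
cv2.imwrite('pics/c5.png',cv2.resize(np.hstack([a,b]),None,fx=4,fy=4))
E
```

```text
shift [-6.000e-01  1.713e+02  1.000e-01] yaw -0.003  turn -0.003 | pos [ 0.502  -0.4277  0.1803] t 33.58 F [ 0.9 -0.3 -0.7] open 1.001 q [-0.82  0.63  1.18  0.    1.33 -0.82]
top 737 ((0.5730501413345337, -0.25958067178726196), (0.06947603821754456, 0.22033706307411194), 83.7336654663086) [ 0.46178094 -0.3060775 ] [ 0.6793529  -0.23094097]
scene 902 ((0.5733374357223511, -0.2579708993434906), (0.06859154999256134, 0.22021512687206268), 83.00501251220703) [ 0.4607489  -0.30542058] [ 0.67960334 -0.23082617]
```

View pics/c5.png

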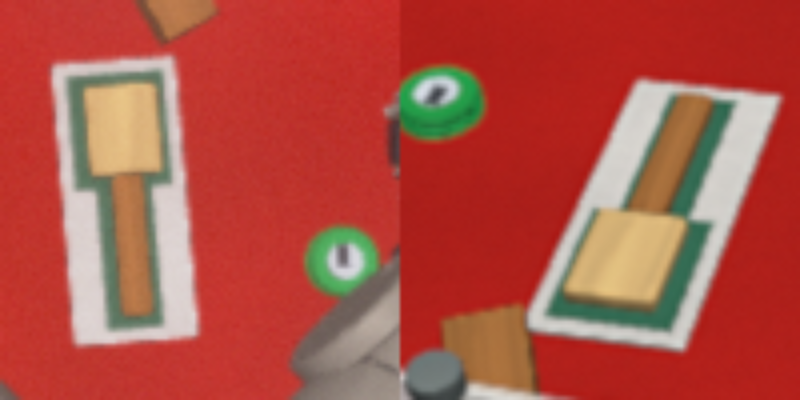

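The paddle lies inside the outline, blade on blade and handle on handle, with green showing on all sides in the top view. Now the green can.

Call:
jog_arm(deltas="0 30 0 0;0 40 0 0;0 40 0 0;0 30 0 0;0 18 0 0;0 9 0 0;0 5 0 0;0 0 0 0;0 0 0 0")

```text
time_s: 34.8
position: [0.5025, -0.4281, 0.0096]
orientation: [[-0.0, 0.001, 1.0], [-1.0, -0.001, -0.0], [0.001, -1.0, 0.001]]
force: [0.3, 0.4, -0.1]
opening: 1.001
```

Call:
jog_arm(deltas="0 0 0 0;0 0 0 0;0 0 0 0;0 0 0 0;0 0 0 0;0 0 0 0;0 0 0 0;0 0 0 0", hand=-1)

```text
time_s: 35.8
position: [0.5021, -0.4277, 0.0087]
orientation: [[-0.0, 0.0, 1.0], [-1.0, 0.0, -0.0], [-0.0, -1.0, 0.0]]
force: [-0.6, -0.7, -0.3]
opening: 0.6
```

Call:
jog_arm(deltas="0 -15 0 0;0 -30 0 0;0 -40 0 0;0 -40 0 0;0 -40 0 0;0 -35 0 0;0 0 0 0;0 0 0 0")

```text
time_s: 36.8
position: [0.5018, -0.4273, 0.2084]
orientation: [[-0.0, -0.0, 1.0], [-1.0, 0.001, -0.0], [-0.001, -1.0, -0.0]]
force: [0.2, 0.4, -0.7]
opening: 0.598
```

```bash
python3 -c "
from h import *
to(.462,.285,.18,.85)"
```

```text
shift [-712.3   28.9  -39.8] yaw -0.000  turn -0.850 | pos [ 0.5018 -0.4273  0.2084] t 36.8 F [ 0.2  0.4 -0.7] open 0.598 q [-0.82  0.61  1.14  0.    1.4  -0.82]
```

Call:
jog_arm(deltas="-20 0 -2 0;-37 0 -2 0;-37 0 -2 0;-37 0 -2 0;-37 0 -2 0;-37 0 -2 0;-37 0 -2 0;-37 0 -2 0;-37 0 -2 0;-37 0 -2 0;-37 0 -2 0;-37 0 -2 0;-37 0 -2 0;-37 0 -2 0;-37 0 -2 0;-37 0 -2 0;-37 0 -2 0;-37 0 -2 0;-37 0 -2 0;-26 0 -2 0")

```text
time_s: 39.3
position: [0.461, 0.2855, 0.2072]
orientation: [[0.001, -0.003, 1.0], [-1.0, -0.001, 0.001], [0.001, -1.0, -0.003]]
force: [-0.6, 0.3, 0.1]
opening: 0.599
```

Call:
jog_arm(deltas="0 0 0 -0.17;0 0 0 -0.17;0 0 0 -0.17;0 0 0 -0.17;0 0 0 -0.17;0 0 0 0;0 0 0 0")

```text
time_s: 40.17
position: [0.4617, 0.2842, 0.208]
orientation: [[0.749, -0.001, 0.662], [-0.662, -0.001, 0.749], [-0.001, -1.0, -0.001]]
force: [-0.2, -0.5, 0.2]
opening: 0.601
```

```bash
python3 - <<'E'
from h import *
to(.462,.285,.013,.85)
p,P=cloud('scene'); cv2.imwrite('pics/s6.png',cv2.resize(p[130:290,320:480],None,fx=3,fy=3))
for l in ('can_flat','flat_orange','flat_white'):
  for r in arm.trace(l,'scene')[:1]: print(l,r['p'],r['bbox'],np.nanpercentile(P[r['pixels']],[2,98],axis=0).round(3).tolist())
E
```

```text
shift [ -0.2 195.    1.1] yaw 0.847  turn -0.003 | pos [0.4617 0.2842 0.208 ] t 40.17 F [-0.2 -0.5  0.2] open 0.601 q [ 0.41  0.39  1.51  0.    1.25 -0.44]
can_flat 0.57 [416.9, 145.5, 437.8, 166.0] [[0.441, 0.258, 0.203], [0.49, 0.299, 0.221]]
flat_orange 0.59 [406.4, 240.6, 428.1, 263.3] [[0.54, 0.271, 0.005], [0.589, 0.321, 0.025]]
flat_white 0.89 [368.3, 217.2, 390.7, 237.9] [[0.474, 0.177, 0.002], [0.531, 0.229, 0.025]]
```

View pics/s6.png

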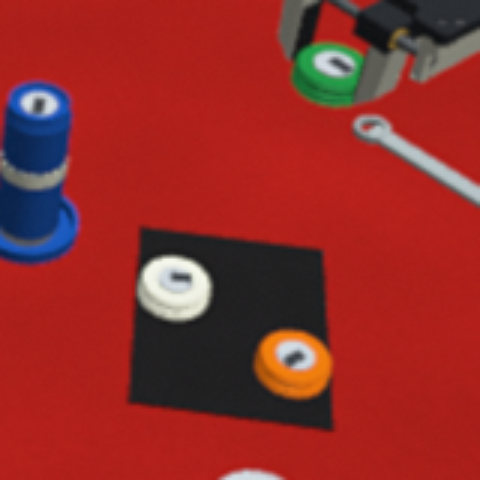

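The green can is held level, and the mat's near-robot right corner, around crop (285,265), is free. Lowering it there.

Call:
jog_arm(deltas="0 30 1 0;0 40 0 0;0 40 0 0;0 35 0 0;0 25 0 0;0 13 0 0;0 6 0 0;0 4 0 0;0 2 0 0;0 0 0 0;0 0 0 0")

```text
time_s: 41.75
position: [0.4629, 0.2852, 0.0141]
orientation: [[0.751, 0.001, 0.66], [-0.66, 0.0, 0.751], [0.0, -1.0, 0.001]]
force: [0.4, 0.1, -0.1]
opening: 0.604
```

Call:
jog_arm(deltas="0 0 0 0;0 0 0 0;0 0 0 0;0 0 0 0;0 0 0 0", hand=0.6)

```text
time_s: 42.38
position: [0.4628, 0.2851, 0.0137]
orientation: [[0.751, 0.0, 0.66], [-0.66, 0.0, 0.751], [-0.0, -1.0, 0.0]]
force: [-0.4, -0.0, -0.2]
opening: 0.803
```

Call:
jog_arm(deltas="0 -5 0 0;0 -15 0 0;0 -30 0 0;0 -40 0 0;0 -40 0 0;0 -40 0 0;0 0 0 0;-30 0 0 0;-40 0 0 0;-40 0 0 0;-40 0 0 0;-40 0 0 0;0 0 0 0;0 0 0 0")

```text
time_s: 44.12
position: [0.3201, 0.4101, 0.1835]
orientation: [[0.752, -0.0, 0.66], [-0.66, -0.001, 0.752], [0.0, -1.0, -0.0]]
force: [1.0, -0.7, -0.0]
opening: 0.801
```

```bash
python3 - <<'E'
from h import *
to(.462,.285,.18)
T0=np.load('top0.npy')
p,P=cloud('top'); ps,PS=cloud('scene')
def mid(P,x,y,z0,z1,r=.045):
    m=np.nan_to_num((np.hypot(P[...,0]-x,P[...,1]-y)<r)&(P[...,2]>z0)&(P[...,2]<z1)).astype(bool)
    q=P[m]; return (len(q),((np.percentile(q,2,axis=0)+np.percentile(q,98,axis=0))/2).round(4).tolist()) if len(q)>5 else len(q)
for n,x,y in (('green',.462,.285),('orange',.561,.2965),('white',.503,.204)): print(n,mid(P,x,y,.016,.035),mid(PS,x,y,.016,.035),mid(T0,x,y,.016,.035))
print('blue',mid(P,.451,.078,.128,.15),'yel',mid(P,.455,-.063,.082,.105))
cv2.imwrite('pics/end.png',np.vstack([cv2.resize(p[90:240,110:450],(680,300)),cv2.resize(ps[140:290,100:440],(680,300))]))
E
```

```text
shift [189.1   3.6  -0.4] yaw 0.850  | pos [0.3201 0.4101 0.1835] t 44.12 F [ 1.  -0.7 -0. ] open 0.801 q [ 0.76  0.37  1.6  -0.    1.16 -0.09]
green (236, [0.4628, 0.2842, 0.0227]) (300, [0.4666, 0.2833, 0.022]) 0
orange (230, [0.56, 0.297, 0.023]) (358, [0.5645, 0.2962, 0.0218]) (238, [0.561, 0.2965, 0.0229])
white (240, [0.5031, 0.2026, 0.0227]) (318, [0.5054, 0.2029, 0.0216]) (235, [0.5033, 0.2042, 0.0228])
blue (241, [0.4506, 0.0787, 0.1351]) yel (229, [0.4547, -0.0634, 0.089])
```

View pics/end.png

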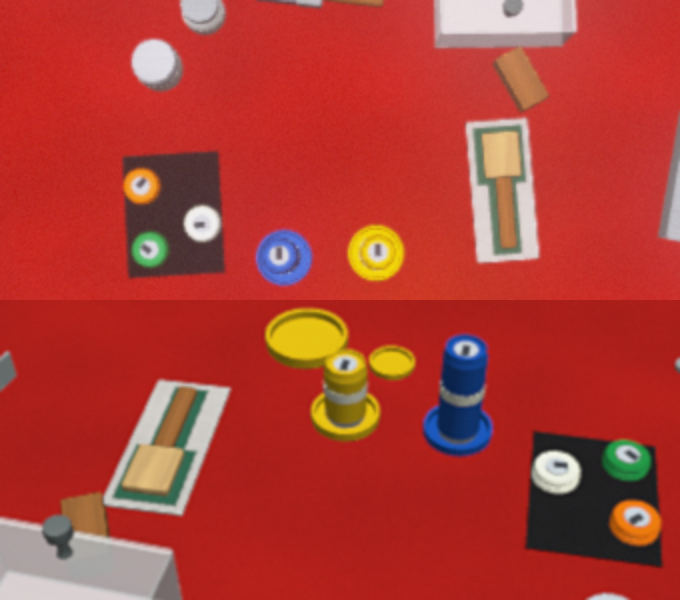

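The final picture shows both cans upright in their holders, the paddle inside its outline, and the green puck on the mat at top-crop (150,250), clear of the other two. The arm is away and holding nothing, so I'm handing in.

```bash
python3 -c "
from h import *
print(arm.sign_off())"
```

```text
the job is handed in; nothing more can be done
None
```

I did the whole job in the order asked and handed it in at about 44 s of the 120 s allowed; the hand-in gave no verdict.

- **Cans:** The blue can stands upright in the blue holder and the yellow can in the 86 mm yellow holder. In the last top view both are centred to about 1 mm.
- **Paddle:** It lies inside the painted outline, blade on blade and handle on handle. I checked this only in the pictures, where the top view shows green on every side. The numeric fit after placing came out too large, apparently because it took in a nearby block, so I didn't use it.
- **Green can:** It lies flat on the mat at about (0.463, 0.284) m. By calculation it is about 9 mm or more from the mat's edges and about 36 mm from the nearest crushed can.
- **Orange and white cans:** They read within 2 mm of where they started, which is within measuring error.
- **Disagreement:** The scene camera reads 2–4 mm higher in x than the top camera throughout. That is within the tolerances here.

Contact forces read at the end of each move stayed under about 3 N. The gripper is open and clear of everything.

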